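# Draw the bench dynamometer to its set index with the pull pin and hold the load

## Task

Take the pull pin out of the white attachment stand, push it down through the eyelet on the end of the dynamometer's draw rod, and use it to draw the sprung rod out until the pointer on the scale is level with the set index. Finish while still gripping the pin and holding the rod steadily at that reading, so that it can be written in the logbook; do not shift the index, and leave the other attachments and the things on the bench where they are.

Things in the scene. Friction and masses are not known exactly. Their poses are not given: they have to be found in the camera images.
- pull_pin: Steel pin (70 g) upright in the white stand. Origin: centre of its collar's underside; z up along the pin. Below: stem 8 mm thick, 45 mm long, last 6 mm tapered. Above: collar 18 mm wide, 4 mm high; 12 mm neck; flat ribbed black grip 12 mm thick (its x), 26 mm wide (its y), from 16 to 56 mm up. Held stiffest by the 12 mm thickness with the gauge's x along it; either way round fits.
- pin_tip (a point): Lower end of the pull pin's stem, on its axis, 45 mm below the collar's underside. In the stand the collar rests on the stand's top and the stem hangs in a loose 10 mm hole: lift it straight up 45 mm to free it.
- stand: White plastic attachment stand fixed to the bench: a plate 46 mm (x) by 144 mm (y), 12 mm thick, its top 50 mm above the bench, on two end cheeks (174 mm over its feet). Yaw varies. Origin: on the bench under its centre. Three upright holes through the plate at y = -50, 0 and +50 mm hold the pull pin, the press foot and the hook, in any order.
- press_foot: Another attachment in the stand, not needed: steel shank with collar and a flat round disc 32 mm in diameter on top, standing 30 mm above the stand's top. Origin: collar underside.
- hook: Another attachment in the stand, not needed: steel shank with collar and a small open hook of 6 mm wire on top, standing 45 mm above the stand's top. Origin: collar underside.
- gauge: Bench dynamometer (spring force gauge) fixed to the bench: dark base 200 x 100 mm, grey housing 56 mm wide from x = -91 to +91 mm, top 70 mm above the bench, white scale on top. Origin: centre of the base's underside. Its -x is the pull direction (out of the front, roughly towards the robot); yaw varies.
- draw_rod: Draw rod ending in the eyelet: a flat-lying ring of 6 mm bar, inner diameter 12 mm, outer 24 mm. Origin: centre of the ring, 53 mm above the bench; at rest 144.5 mm from the gauge's origin along the gauge's -x. Slides up to 62 mm along the gauge's -x against a spring: 0 N at rest, 1 N per 5 mm (5 to 10 N at the index), slight friction; springs back when let go.
- pointer (a point): End of the black pointer needle, on a steel carriage in the housing's top slot, 72 mm above the bench; it moves with the draw rod, 1 mm for 1 mm, over the scale. Axes as the gauge's.
- index_tip (a point): Point of the set index, a small black wedge on a steel clamp with brass thumb screw at the scale's left edge, facing the pointer. It stands 25 to 50 mm farther along the gauge's -x than the resting pointer; level means the same gauge x. Axes as the gauge's. The clamp slides only if pushed with over 8 N.
- timer: Loose bench timer, white, 62 by 62 mm with green dial, 31 mm high. Origin: underside centre. Leave it alone.
- dropper: Loose white dropper bottle, 26 mm in diameter, 60 mm high. Origin: underside centre. Leave it alone.
- tape: Loose roll of tape lying flat, 82 mm in diameter, 18 mm high. Origin: underside centre. Leave it alone.

How it is judged:
On the way, in this order (a step that is already met when the one before it is completed fails the run):
1. the pull pin is lifted out of the stand (height (world z) of pin_tip above 0.055 m), for 0.1 s.
2. the pull pin's stem passes down through the eyelet (z of pin_tip in the frame of draw_rod below -0.012 m and z of pull_pin in the frame of draw_rod above 0 m and horizontal distance between each of pin_tip, pull_pin and draw_rod below 0.012 m), for 0.1 s.
At the end, for the whole second after the job is handed in: Pointer within 4 mm of the set index; pin through the eyelet (tip 12 mm or more below the ring's centre, collar above it, both within 12 mm of its axis), clear of the bench, loaded by the rod (over 2.5 N) and gripped (over 3 N); the fingers do not touch the gauge (all of step 2 and x of pointer in the frame of index_tip between -0.004 and 0.004 m and contact force between pull_pin and draw_rod above 2.5 N and contact force between the fingers and pull_pin above 3 N and contact force between the fingers and gauge below 0.5 N and height (world z) of pin_tip above 0.002 m); the arm keeps its last pose, push and grip.
It fails at once if the set index is shifted by more than 4 mm (distance of index_tip from where it was at the start of the episode above 0.004 m).
It fails at once if another attachment is pulled out or knocked over (distance of any of press_foot, hook from where it was at the start of the episode above 0.02 m).
It fails at once if the timer, dropper bottle or tape roll is moved by more than 3 cm (distance of any of timer, dropper, tape from where it was at the start of the episode above 0.03 m).
It also fails if it takes over 45 s, if anything falls off the work surface, if the arm or the gripper's body presses on something with over 40 N, if the wrist force passes 120 N, or if a joint passes its speed limit or range.

## Robot

A 6-joint arm with a two-finger parallel gripper is mounted at the origin on a cart in front of the work surface, level with it; the furniture and walls round the work are solid. World frame = base frame: x ahead of the robot, y to its left, z up, the work surface at z = 0. Lengths are in m, angles in rad, forces in N, time in s.
With the tool pointing down it reaches from about 0.375 to 0.9 m from the base axis. Payload 3.1 kg.
Tool frame: the origin (TCP) lies on the centre line of the jaws, within the pads' length; the fingertips stand 22 mm ahead of it and the grasp point (between the pads) lies 3 mm ahead of it; z points along the fingers, y is the line along which they close (so a half turn about z gives the same grasp; the last joint's range is limited). The gripper opens to 85 mm and grips with 20 to 120 N. Pads are 22 mm wide; open, the fingers measure 114 mm over their backs; the gripper's body (76 mm by 85 mm) begins 54 mm behind the grasp point. The pads swing forward as they close: fully open they stand 13 mm farther back than shut.
Start: joints at [-1.492, 0.527, 1.433, -0, 1.181, -0.178], TCP at [0.159, -0.604, 0.253] pointing down, gripper open.
Joint ranges: [-3.08, 3.08], [-0.75, 2.2], [0.22, 2.44], [-1.43, 4.57], [0, 2.65], [-2.85, 2.85]. Speed limits (rad/s): [2.79, 2.79, 3.14, 3.14, 3.14, 3.14].

## Interface

Orientations are given as a unit quaternion [x, y, z, w].
In Python, from station import manip, viewer, workorder, readout gives the robot as it stands (manip), with the cameras (viewer), the job (workorder) and the readings (readout).
- The arm moves only by the tool pendant, called after "Request:" as name(argument=value, ...) on one line, values as JSON. Schema: {"type":"object","properties":{"offsets":{"type":"object","properties":{"dx":{"type":"array","items":{"type":"number"},"minItems":1,"maxItems":20},"dy":{"type":"array","items":{"type":"number"},"minItems":1,"maxItems":20},"dz":{"type":"array","items":{"type":"number"},"minItems":1,"maxItems":20},"yaw":{"type":"array","items":{"type":"number"},"minItems":1,"maxItems":20},"finger_gap":{"type":"array","items":{"type":"number"},"minItems":1,"maxItems":20}},"additionalProperties":false,"required":["dx","dy","dz","yaw","finger_gap"]},"squeeze":{"type":"number"},"only":{"type":"string"},"quiet":{"type":"boolean"},"lines":{"type":"string"}},"required":["offsets"],"additionalProperties":false}. offsets is an object with one list for each field, all of the same length, 1 to 20, a row being the entries at one place: dx, dy, dz (the shift in m), yaw (a turn about the tool's z in rad), finger_gap (the opening from 0.0 (shut) to 1.0 (fully open)); each row is the pose to reach, as a shift and turn from the pose commanded when the call began, along the tool's axes at that moment; what a row does not reach only later rows make up. A row lasts 1/10 s, in which the tool goes at most 0.05 m and 0.15 rad, less where a joint would pass 70% of its speed; a pose out of reach is approached as far as the arm can. The fingers move at their own pace and stop on an object; squeeze is the grip in N (left out, the last holds). Time passes only in rows, so rows that do not move let the fingers close. The tool returns the time, the measured TCP pose, the force, the opening and the grip force at its end. only (a regular expression) keeps the lines of the reply that match it, lines (a string "A,B") keeps lines A to B, and quiet returns only ok. Input that does not fit is refused with a message, and nothing moves.
- readout.sense(): the state, without advancing time (a new reading comes with each control period).
- viewer.snapshot(name): name is "scene" or "top"; returns a dict with "pixels" (420x560x3 uint8, red, green, blue), "range_z" (420x560 float32, m along the optical axis (not along the pixel's ray), 0 where there is no reading), "fov_y" (degrees; the focal length in pixels is half the picture's height over the tangent of half this angle, whatever the lens; pixels are square), "cx", "cy" (the principal point, pixels), "k1" (the pictures are not rectified: a ray, as slopes to the right and down, at radius r is drawn at 1 + k1 r^2 times it, then the intrinsics apply), "R" (3x3) and "t" (3): a world point X has camera coordinates R X + t. Camera axes: x right, y down, z forward; pixel columns grow to the right and rows downward; lengths in m; the calibration is good to about 2 mm. A picture is of the moment at which its call begins.
- workorder.sign_off(): hands the job in; it is judged then, once.
The state is a dict: "t": time; "q": joint angles; "qd": joint speeds; "tau": joint torques, N m; "tcp_pos": TCP position; "tool_rot": TCP orientation; "force": force on the tool from outside, world axes, zero at the start; "ft_torque": the same for the moment, N m; "finger_gap": opening from 0.0 (shut) to 1.0 (fully open); "gripper_force": force on a finger pad.
Only numpy, scipy, OpenCV 4.12 (cv2) and the standard library are available. Lean on these libraries where they do the work, as an engineer would, in place of code of your own. Each camera call takes 0.05 s, during which the arm holds its last target. There are 200 camera calls.

## Working session

There is one attempt and no reset: what is moved stays moved. The work goes in short steps, Python scripts to look and compute and a tool call to move; the robot and the scene stay as the last step left them, time stands still between calls to the robot, and variables do not carry over. Pictures are saved under pics/ and viewed, at most 10 in all, crops included, and the job is handed in when it is done.

```bash
ls; mkdir -p pics; cat > h.py <<'E'
import numpy as np, cv2
from station import manip, viewer, workorder, readout
def snap(n):
    s=viewer.snapshot(n); np.savez(f'{n}.npz',**s); return s
def K(s):
    f=s['pixels'].shape[0]/2/np.tan(np.radians(s['fov_y'])/2); return f
def ray(s,u,v):
    f=K(s); d=np.array([(u-s['cx'])/f,(v-s['cy'])/f]); p=d.copy()
    for _ in range(20): p=d/(1+s['k1']*(p@p))
    R=np.array(s['R']);t=np.array(s['t'])
    return -R.T@t, R.T@np.array([p[0],p[1],1.])
def at_z(s,u,v,z):
    c,d=ray(s,u,v); return c+d*(z-c[2])/d[2]
def at_depth(s,u,v):
    c,d=ray(s,u,v); return c+d*float(s['range_z'][int(round(v)),int(round(u))])
def tri(a,ua,b,ub):
    c1,d1=ray(a,*ua);c2,d2=ray(b,*ub); d1/=np.linalg.norm(d1);d2/=np.linalg.norm(d2)
    k=np.linalg.lstsq(np.c_[d1,-d2],c2-c1,rcond=None)[0]
    p,q=c1+k[0]*d1,c2+k[1]*d2; return (p+q)/2,np.linalg.norm(p-q)
def proj(s,X):
    p=np.array(s['R'])@X+np.array(s['t']); p=p[:2]/p[2]; p=p*(1+s['k1']*(p@p)); return p*K(s)+[s['cx'],s['cy']]
def load(n): return dict(np.load(f'{n}.npz'))
E
python3 - <<'E'
from h import *
for n in('scene','top'):
    s=snap(n); cv2.imwrite(f'pics/{n}0.png',s['pixels'][:,:,::-1]); print(n,s['fov_y'],s['k1'],-np.array(s['R']).T@s['t'],np.array(s['R']).round(3).tolist())
print(readout.sense())
E
```

```text
pics
station.py
scene 47.54514662292574 -0.10216638884164196 [-0.11474499  0.86029729  0.60106529] [[-0.837, -0.547, 0.014], [-0.231, 0.33, -0.915], [0.496, -0.77, -0.402]]
top 47.872930156087115 -0.07463021023807459 [ 0.46546891 -0.12377902  1.18297928] [[0.022, -1.0, -0.005], [-0.996, -0.022, -0.084], [0.084, 0.007, -0.996]]
{'t': 0.1, 'q': array([-1.49249219e+00,  5.28336454e-01,  1.43375896e+00, -1.39094385e-05,
        1.18141290e+00, -1.78509759e-01]), 'qd': array([-1.57176547e-04, -2.53580335e-03, -4.99714674e-03,  1.93518398e-03,
        6.97120929e-04, -8.92689976e-05]), 'tau': array([ 3.62812152e-04, -4.43301952e+01, -1.78586447e+01, -2.66443240e-04,
        3.85653373e-03,  8.37596701e-06]), 'tcp_pos': array([ 0.15872192, -0.60389412,  0.25245885]), 'tool_rot': array([ 9.91766355e-01,  1.28056936e-01,  4.15465032e-05, -9.56952410e-04]), 'force': array([ 0.50187238,  0.33198402, -0.41096998]), 'ft_torque': array([ 0.01729191,  0.0165984 , -0.00589688]), 'gripper_force': 0.0, 'finger_gap': 1.0017586802871152}
```

View pics/scene0.png

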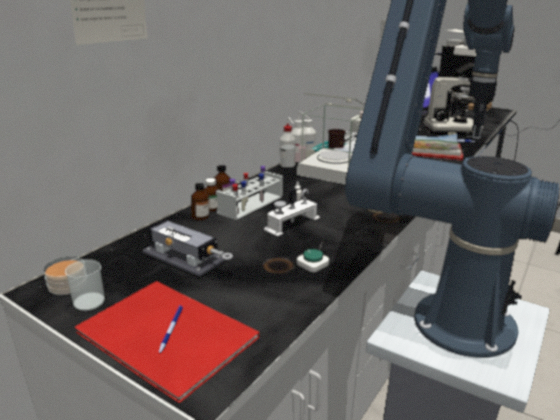

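View pics/top0.png

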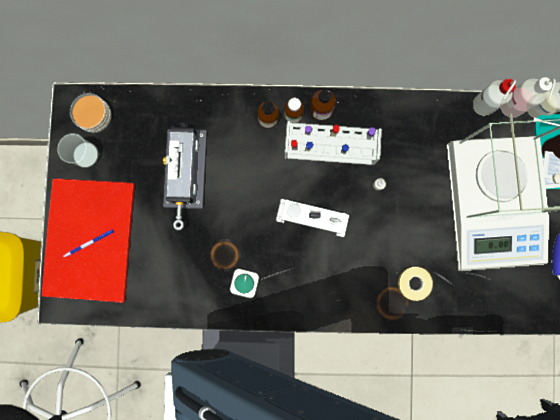

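The top view shows the gauge at (185,168) with the eyelet at about (179,225), and the stand at (313,216). The scene view shows the same gauge at (185,247) and the stand at (292,215). Next I'll enlarge both.

```bash
python3 - <<'E'
from h import *
t=load('top')['pixels'][:,:,::-1]; s=load('scene')['pixels'][:,:,::-1]
def crop(im,u,v,w,h,k):
    c=cv2.resize(im[v:v+h,u:u+w],None,fx=k,fy=k,interpolation=cv2.INTER_CUBIC)
    for i in range(0,w,10): cv2.putText(c,str(u+i),(i*k,8),0,.3,(0,255,255)); cv2.line(c,(i*k,10),(i*k,14),(0,255,255))
    for i in range(0,h,10): cv2.putText(c,str(v+i),(0,i*k+4),0,.3,(0,255,255)); 
    return c
a=crop(t,270,190,90,55,8); b=crop(s,255,180,70,60,8)
c=crop(t,155,125,60,110,5)
d=crop(s,140,215,100,60,7)
cv2.imwrite('pics/a.png',np.vstack([a[:300*2][:290*2//2*1+150],cv2.copyMakeBorder(b,0,0,0,720-560,0)])[:,:720] if 0 else a)
def put(ims,n):
    W=sum(i.shape[1] for i in ims);H=max(i.shape[0] for i in ims);o=np.zeros((H,W,3),np.uint8);x=0
    for i in ims:o[:i.shape[0],x:x+i.shape[1]]=i;x+=i.shape[1]
    cv2.imwrite(n,o);print(o.shape)
put([crop(t,270,195,85,48,5),crop(s,258,178,70,62,5)],'pics/stand1.png')
put([c,crop(s,143,220,95,55,5)],'pics/gauge1.png')
E
```

```text
(310, 775, 3)
(550, 775, 3)
```

View pics/stand1.png

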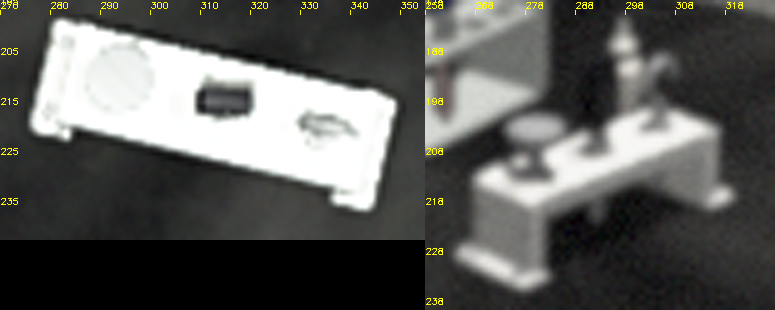

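View pics/gauge1.png

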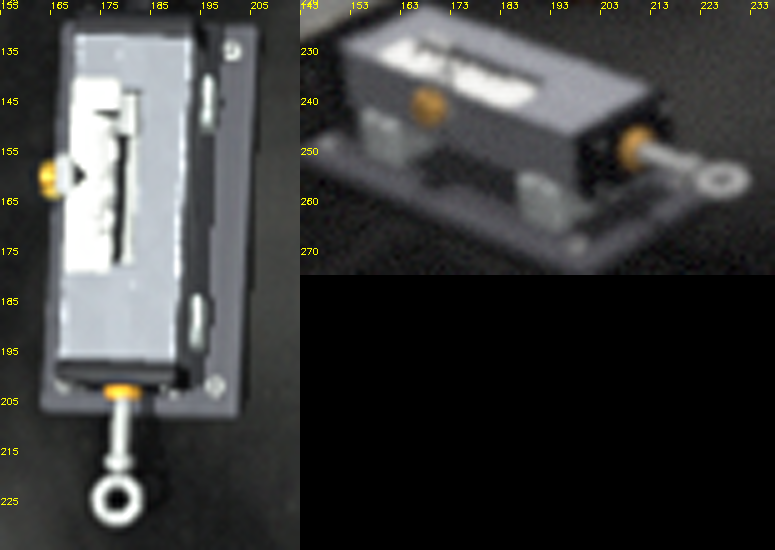

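Middle hole holds the pin: black grip centred at (314.5,215) in the top view, with the press foot at (292,210) and the hook at (335,221). Eyelet centre is top (178.3,224.8) / scene (227,256). The index wedge tip is at about (172,160) and the pointer needle at about (176,148).

```bash
python3 - <<'E'
from h import *
t=load('top');s=load('scene')
def cloud(s,u0,u1,v0,v1):
    vv,uu=np.mgrid[v0:v1,u0:u1]; return np.array([[u,v,*at_depth(s,u,v)] for u,v in zip(uu.ravel(),vv.ravel())])
P=cloud(t,285,345,195,240)
g=P[(P[:,4]>.085)&(abs(P[:,0]-314)<12)]
print('grip z',np.median(g[:,4]),g[:,4].max(),len(g))
g=g[g[:,4]>np.median(g[:,4])-.006]
print('grip',g[:,2:].mean(0)); r=cv2.minAreaRect(g[:,2:4].astype(np.float32)); print(r)
w,V=np.linalg.eigh(np.cov(g[:,2:4].T)); print('long axis',V[:,1],np.sqrt(w*12))
P=cloud(t,270,355,190,245); pl=P[(abs(P[:,4]-.05)<.008)]
print('plate',pl[:,4].mean(),cv2.minAreaRect(pl[:,2:4].astype(np.float32)))
P=cloud(s,283,300,180,212)
q=P[(P[:,4]>.055)]; 
c=g[:,2:4].mean(0); q=q[np.hypot(*(q[:,2:4]-c).T)<.025]
print('scene grip px n',len(q), q[:,2:].mean(0) if len(q) else '', q[:,2:].min(0),q[:,2:].max(0), q[:,:2].min(0),q[:,:2].max(0))
print('grip expected in scene', proj(s,np.r_[c,.106]),proj(s,np.r_[c,.066]),proj(s,np.r_[c,.05]))
print('eye tri',tri(t,(178.3,224.8),s,(227,256)),'z.053',at_z(t,178.3,224.8,.053),at_z(s,227,256,.053))
H=cloud(t,155,205,125,205); h=H[abs(H[:,4]-.07)<.006]; print('housing',h[:,4].mean(),cv2.minAreaRect(h[:,2:4].astype(np.float32)))
print('index',at_z(t,172,160,.072),'ptr',at_z(t,175.5,147.8,.072))
print('collar of gauge rod',at_z(t,179.3,203,.053))
E
```

```text
grip z 0.10552671223985377 1.1829792846958784 71
grip [ 0.54417345 -0.19439063  0.15889494]
((0.5150169134140015, -0.16146741807460785), (0.023449672386050224, 0.12227748334407806), 41.88569259643555)
long axis [-0.72075419  0.69319073] [0.02061399 0.08601124]
plate 0.05066842274978976 ((0.5478986501693726, -0.19800537824630737), (0.15196819603443146, 0.05005740374326706), 77.37285614013672)
scene grip px n 126 [ 0.54436505 -0.19187608  0.0833535 ] [ 0.53768467 -0.21146463  0.05552845] [ 0.55556356 -0.17810487  0.10484164] [288. 189.] [296. 207.]
grip expected in scene [293.10343868 189.6498021 ] [292.82775965 202.74121868] [292.71904642 207.89187971]
eye tri (array([0.51975561, 0.12679596, 0.05113988]), np.float64(0.00036787150074669213)) z.053 [0.51951736 0.12627245 0.053     ] [0.51779163 0.1293415  0.053     ]
housing 0.07064621722668955 ((0.6663048267364502, 0.13151630759239197), (0.0709649920463562, 0.1904422491788864), 89.29379272460938)
index [0.67329027 0.14367695 0.072     ] ptr [0.70309811 0.13655492 0.072     ]
collar of gauge rod [0.57214744 0.12594062 0.053     ]
```

```bash
python3 - <<'E'
from h import *
t=load('top');s=load('scene')
for a,b,z in [((206.6,131),(202.6,207),.01),((169.5,133),(166.2,195),.07),((193.4,133),(190.6,195),.07),((179.6,204),(178.3,224.8),.053)]:
    p,q=at_z(t,*a,z),at_z(t,*b,z); print('dir',(p-q)[:2]/np.linalg.norm(p-q), np.degrees(np.arctan2(*(p-q)[1::-1])),p,q)
g=[]
for v in range(203,228):
  for u in range(300,328):
    if t['range_z'][v,u]>.1:
      p=at_depth(t,u,v)
      if .095<p[2]<.112:g.append(p)
g=np.array(g);print(len(g),g.mean(0),cv2.minAreaRect(g[:,:2].astype(np.float32)));w,V=np.linalg.eigh(np.cov(g[:,:2].T)); print('long',V[:,1],np.sqrt(w*12))
# colour based: dark pixels within plate
m=(t['pixels'].max(2)<110); m[:207]=0;m[224:]=0;m[:,:304]=0;m[:,325:]=0
v,u=np.nonzero(m);print(u.mean(),v.mean(),cv2.minAreaRect(np.c_[u,v].astype(np.float32)),at_z(t,u.mean(),v.mean(),.106))
# grayscale profile around pointer
g=t['pixels'].mean(2).astype(int); print(g[140:168,166:184])
st=readout.sense();from scipy.spatial.transform import Rotation as Ro
print(Ro.from_quat(st['tool_rot']).as_matrix().round(4))
E
```

```text
dir [ 0.99989136 -0.01474018] -0.84458092710167 [0.76105688 0.07360659 0.01      ] [0.56741804 0.07646117 0.01      ]
dir [ 0.99997174 -0.0075176 ] -0.4307309573361244 [0.73959271 0.15327662 0.07      ] [0.58900679 0.1544087  0.07      ]
dir [ 0.99999012 -0.00444459] -0.254656864754608 [0.74049475 0.09524439 0.07      ] [0.59020382 0.09591238 0.07      ]
dir [ 0.99973411 -0.02305882] -1.3212900995961612 [0.56974227 0.12511402 0.053     ] [0.51951736 0.12627245 0.053     ]
60 [ 0.5480461  -0.19816147  0.10569125] ((0.5476292371749878, -0.19771723449230194), (0.011576286517083645, 0.02343006804585457), 1.3498047590255737)
long [0.06440368 0.99792393] [0.01235467 0.02544455]
314.9032258064516 214.0483870967742 ((317.4198303222656, 213.15565490722656), (8.255929946899414, 17.483144760131836), 60.945396423339844) [ 0.54846871 -0.1973378   0.106     ]
[[ 41  87 109 136 209 227 219 216 216 218 218 217 204 197 199 200 198 197]
 [ 43  88 111 171 255 255 253 253 253 253 253 254 233 200 198 199 200 198]
 [ 43  87 112 191 255 255 255 255 255 255 255 255 247 188 170 174 173 185]
 [ 52  92 112 192
[... 1267 characters left out ...]
 243 178  64  91 223 255 251 233 228 183  84  49 199 241 208 192]
 [217 240 244 185 112 218 255 255 253 248 250 202  86  50 201 241 210 195]
 [217 238 244 225 231 255 255 255 251 252 254 217  98  52 201 240 222 201]
 [190 204 236 253 255 255 255 255 254 255 251 215 102  57 198 238 226 204]
 [130 124 224 255 255 255 254 255 254 245 221 177  84  57 202 235 219 201]
 [ 83 111 249 255 255 254 254 254 252 228 199 159  71  58 206 234 218 201]
 [ 86 123 255 255 255 254 254 253 248 220 199 142  56  61 206 232 220 203]
 [100 126 252 255 255 254 253 251 249 226 244 183  67  72 208 221 212 203]]
[[ 9.672e-01  2.540e-01 -2.000e-04]
 [ 2.540e-01 -9.672e-01  1.900e-03]
 [ 3.000e-04 -1.900e-03 -1.000e+00]]
```

Request:
pendant(offsets={"dx":[0.38, 0.38, 0.38, 0.38, 0.38, 0.38, 0.38, 0.38, 0.38, 0.38, 0.38, 0.38, 0.38, 0.38, 0.38], "dy":[-0.294, -0.294, -0.294, -0.294, -0.294, -0.294, -0.294, -0.294, -0.294, -0.294, -0.294, -0.294, -0.294, -0.294, -0.294], "dz":[0.06, 0.06, 0.06, 0.06, 0.06, 0.06, 0.06, 0.06, 0.06, 0.06, 0.06, 0.06, 0.06, 0.06, 0.06], "yaw":[-1.25, -1.25, -1.25, -1.25, -1.25, -1.25, -1.25, -1.25, -1.25, -1.25, -1.25, -1.25, -1.25, -1.25, -1.25], "finger_gap":[0.6, 0.6, 0.6, 0.6, 0.6, 0.6, 0.6, 0.6, 0.6, 0.6, 0.6, 0.6, 0.6, 0.6, 0.6]}, squeeze=60)

```text
t: 1.6
tcp_pos: [0.4511, -0.2248, 0.1935]
tool_rot: [0.73, 0.683, -0.0, 0.0]
force: [0.1, 0.4, -0.1]
finger_gap: 0.597
gripper_force: 0.0
```

```bash
cat > d.py <<'E'
import sys
from h import *
from scipy.spatial.transform import Rotation as Ro
st=readout.sense(); R=Ro.from_quat(st['tool_rot']).as_matrix()
T=np.array([float(a) for a in sys.argv[1:4]]); print('t',st['t'],'tcp',st['tcp_pos'].round(4),'yang',np.degrees(np.arctan2(R[1,1],R[0,1])).round(2),'F',st['force'].round(1),'gap',st['finger_gap'],'gf',st['gripper_force'],'q6',st['q'][5]); print('d',(R.T@(T-st['tcp_pos'])).round(4)); print(R.round(4))
E
python3 d.py .548 -.198 .085
```

```text
t 1.6 tcp [ 0.4511 -0.2248  0.1935] yang -3.79 F [ 0.1  0.4 -0.1] gap 0.596801104801316 gf 0.0 q6 -0.6179866409880969
d [0.0332 0.0949 0.1085]
[[ 6.610e-02  9.978e-01  2.000e-04]
 [ 9.978e-01 -6.610e-02 -3.000e-04]
 [-3.000e-04  2.000e-04 -1.000e+00]]
```

Request:
pendant(offsets={"dx":[0.033, 0.033, 0.033, 0.033, 0.033, 0.033], "dy":[0.095, 0.095, 0.095, 0.095, 0.095, 0.095], "dz":[0, 0, 0, 0, 0, 0], "yaw":[0, 0, 0, 0, 0, 0], "finger_gap":[0.6, 0.6, 0.6, 0.6, 0.6, 0.6]})

```text
t: 2.2
tcp_pos: [0.5471, -0.1972, 0.1932]
tool_rot: [0.73, 0.684, -0.0, -0.001]
force: [0.7, -0.6, -0.1]
finger_gap: 0.602
gripper_force: 0.0
```

```bash
python3 d.py .548 -.198 .085
python3 - <<'E'
from h import *
a=snap('scene')['pixels'][150:240,240:350,::-1]; b=snap('top')['pixels'][170:260,260:370,::-1]
cv2.imwrite('pics/pre.png',cv2.resize(np.hstack([a,b]),None,fx=3.6,fy=3.6,interpolation=cv2.INTER_CUBIC))
E
```

```text
t 2.2 tcp [ 0.5471 -0.1972  0.1932] yang -3.76 F [ 0.7 -0.6 -0.1] gap 0.6017212054148829 gf 0.0 q6 -0.47222362053589007
d [-0.0008  0.0011  0.1082]
[[ 6.550e-02  9.979e-01 -1.400e-03]
 [ 9.979e-01 -6.550e-02  6.000e-04]
 [ 5.000e-04 -1.400e-03 -1.000e+00]]
```

View pics/pre.png

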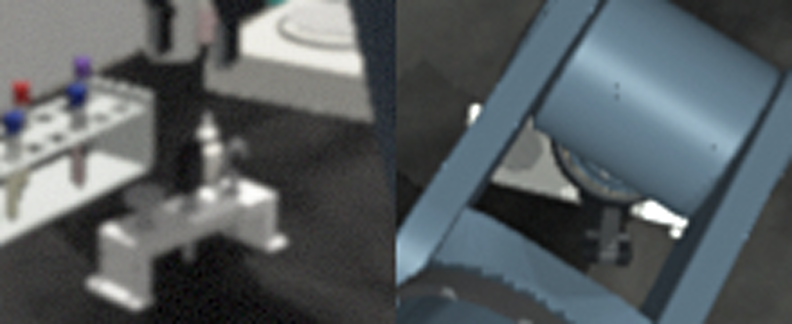

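The gripper is open above the middle hole: fingers at about (160–235,35) in the left crop, with the stand clear below. I'll descend and close.

Request:
pendant(offsets={"dx":[-0.001, -0.001, -0.001, -0.001, -0.001, -0.001, -0.001, -0.001, -0.001, -0.001, -0.001], "dy":[0.001, 0.001, 0.001, 0.001, 0.001, 0.001, 0.001, 0.001, 0.001, 0.001, 0.001], "dz":[0.04, 0.07, 0.09, 0.108, 0.108, 0.108, 0.108, 0.108, 0.108, 0.108, 0.108], "yaw":[0, 0, 0, 0, 0, 0, 0, 0, 0, 0, 0], "finger_gap":[0.6, 0.6, 0.6, 0.6, 0.6, 0, 0, 0, 0, 0, 0]}, squeeze=70)

```text
t: 3.4
tcp_pos: [0.5495, -0.1982, 0.0866]
tool_rot: [0.729, 0.684, -0.0, 0.001]
force: [-3.2, -1.0, 6.0]
finger_gap: 0.134
gripper_force: 68.4
```

```bash
python3 d.py .548 -.198 .185
```

```text
t 3.4 tcp [ 0.5495 -0.1982  0.0866] yang -3.64 F [-3.2 -1.   6. ] gap 0.1342551905385365 gf 68.43252439488424 q6 -0.4728161852527992
d [-0.     -0.0014 -0.0984]
[[ 6.36e-02  9.98e-01  5.00e-04]
 [ 9.98e-01 -6.36e-02 -1.00e-03]
 [-1.00e-03  5.00e-04 -1.00e+00]]
```

Request:
pendant(offsets={"dx":[0, 0, 0, 0, 0, 0], "dy":[0, 0, 0, 0, 0, 0], "dz":[-0.02, -0.04, -0.06, -0.08, -0.11, -0.11], "yaw":[0, 0, 0, 0, 0, 0], "finger_gap":[0, 0, 0, 0, 0, 0]})

```text
t: 4.0
tcp_pos: [0.5521, -0.199, 0.1994]
tool_rot: [0.729, 0.684, 0.002, 0.005]
force: [-0.3, -0.2, -0.9]
finger_gap: 0.136
gripper_force: 68.1
```

```bash
python3 d.py .5195 .127 .19
```

```text
t 4.0 tcp [ 0.5521 -0.199   0.1994] yang -3.66 F [-0.3 -0.2 -0.9] gap 0.13576184846636308 gf 68.07750026038775 q6 -0.4727979841616885
d [ 0.3233 -0.0534  0.0077]
[[ 0.0639  0.9979  0.0085]
 [ 0.998  -0.0638 -0.0045]
 [-0.004   0.0088 -1.    ]]
```

Request:
pendant(offsets={"dx":[0.323, 0.323, 0.323, 0.323, 0.323, 0.323, 0.323, 0.323, 0.323, 0.323, 0.323], "dy":[-0.053, -0.053, -0.053, -0.053, -0.053, -0.053, -0.053, -0.053, -0.053, -0.053, -0.053], "dz":[0, 0, 0, 0, 0, 0, 0, 0, 0, 0, 0], "yaw":[-0.05, -0.05, -0.05, -0.05, -0.05, -0.05, -0.05, -0.05, -0.05, -0.05, -0.05], "finger_gap":[0, 0, 0, 0, 0, 0, 0, 0, 0, 0, 0]})

```text
t: 5.1
tcp_pos: [0.5175, 0.1267, 0.1951]
tool_rot: [0.713, 0.701, -0.0, -0.0]
force: [-0.1, 0.1, 0.1]
finger_gap: 0.132
gripper_force: 68.1
```

```bash
python3 d.py .5195 .127 .19
python3 - <<'E'
from h import *
a=snap('scene')['pixels'][190:290,150:260,::-1]; b=snap('top')['pixels'][170:270,130:240,::-1]
cv2.imwrite('pics/over.png',cv2.resize(np.hstack([a,b]),None,fx=3.6,fy=3.6,interpolation=cv2.INTER_CUBIC))
E
```

```text
t 5.1 tcp [0.5175 0.1267 0.1951] yang -0.91 F [-0.1  0.1  0.1] gap 0.1316621487006111 gf 68.14006537122623 q6 0.046308335843123855
d [0.0003 0.002  0.0051]
[[ 1.590e-02  9.999e-01 -2.000e-04]
 [ 9.999e-01 -1.590e-02 -1.000e-04]
 [-1.000e-04 -2.000e-04 -1.000e+00]]
```

View pics/over.png

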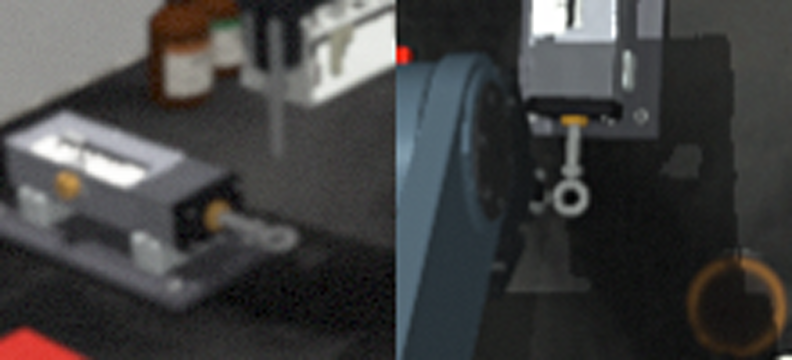

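Scene crop: the stem hangs at u≈227 with its tip at v≈233, above the eyelet ring at (227,256). The top crop shows the ring at (178.5,225) with only bits of the gripper beside it. I'll check the alignment at sub-pixel level.

```bash
python3 - <<'E'
from h import *
t=load('top');s=load('scene')
st=readout.sense();p=st['tcp_pos']
for z in (.114,.13,.15): print(z,proj(t,np.r_[p[:2],z]),proj(s,np.r_[p[:2],z]))
g=s['pixels'].mean(2).astype(int); print(g[212:238,220:236]); print(g[248:264,216:238])
g=t['pixels'].mean(2).astype(int); print(g[214:234,163:188])
print((s['range_z'][212:238:3,220:236]*1000).astype(int))
E
```

```text
0.114 [172.21781964 224.25144511] [226.79667931 231.9995471 ]
0.13 [170.57379613 223.86584588] [226.53009321 225.6280765 ]
0.15 [168.44847196 223.36724354] [226.19542456 217.55219812]
[[121 124 119 107  96  97  97  96  95 101 113 121 122 120 125 128]
 [118 119 112 105 101  97  98  96  94  96 110 119 121 123 126 131]
 [100 107 104  98  98  95  96  98  95  97 111 118 122 122 123 131]
 [ 72  78  83  89  95  92  95  93  97 102 113 119 121 123 121 133]
 [ 56  60  67  79  84  91  94  97  97 105 116 120 122 121 123 134]
 [ 55  59  59  66  79  85  95  95  94 103 106 113 117 122 123 132]
 [ 52  56  53  62  71  86  90  93  86  76  82  91 100 101 113 119]
 [ 51  56  55  61  71  87  90  92  81  69  66  73  79  83  95 102]
 [ 50  52  56  54  70  84  91  90  78  69  62  67  62  69  75  80]
 [ 51  54  50  57  69  82  91  90  82  66  63  65  70  61  66  71]
 [ 50  53  55  54  66  80  91  92  80  66  64  62  66  63  63  68]
 [ 60  57  53  59  66  82  91  90  80  73  69  69  68  68  67  65]
 [ 55  57  57  60  66  82  92  94  84  70  65  65  67  70  71  69]
 [ 58  58  61  60  69  85  91  91  79  69  65
[... 4482 characters left out ...]
5 1400
  1395 1387]
 [1434 1434 1048 1047 1043 1045 1047 1047 1048 1047 1411 1411 1402 1399
  1402 1395]
 [1415 1420 1415 1422 1055 1054 1052 1055 1416 1413 1421 1408 1407 1405
  1404 1397]
 [1398 1397 1392 1399 1396 1055 1057 1058 1397 1395 1395 1403 1397 1397
  1400 1398]
 [1380 1378 1379 1376 1381 1061 1061 1059 1377 1379 1382 1379 1379 1381
  1380 1376]
 [1359 1361 1360 1363 1364 1063 1063 1063 1359 1361 1360 1358 1362 1363
  1358 1367]
 [1344 1345 1343 1340 1337 1068 1065 1066 1067 1340 1338    0 1345 1344
  1346 1344]
 [1328 1324 1325 1328 1325 1324 1070 1070 1328 1329 1328 1325 1325 1327
  1331 1331]
 [1307 1309 1313 1306 1308 1311 1308 1309 1313 1308 1314 1309 1314 1306
  1308 1308]]
```

Request:
pendant(offsets={"dx":[0.0005, 0.0005, 0.0005, 0.0005], "dy":[0.0027, 0.0027, 0.0027, 0.0027], "dz":[0.03, 0.05, 0.05, 0.05], "yaw":[0, 0, 0, 0], "finger_gap":[0, 0, 0, 0]})

```text
t: 5.6
tcp_pos: [0.5201, 0.1278, 0.1453]
tool_rot: [0.712, 0.702, -0.0, -0.0]
force: [-0.4, 0.4, -0.5]
finger_gap: 0.131
gripper_force: 68.1
```

```bash
python3 d.py .5202 .1272 .096
python3 - <<'E'
from h import *
s=snap('scene');t=snap('top')
a=s['pixels'][225:270,195:245,::-1]; b=t['pixels'][200:245,150:200,::-1]
cv2.imwrite('pics/near.png',cv2.resize(np.hstack([a,b]),None,fx=8,fy=8,interpolation=cv2.INTER_CUBIC))
E
```

```text
t 5.6 tcp [0.5201 0.1278 0.1453] yang -0.86 F [-0.4  0.4 -0.5] gap 0.13083768778097082 gf 68.08607167364244 q6 0.047259547822627854
d [-0.0006  0.0001  0.0493]
[[ 1.510e-02  9.999e-01 -6.000e-04]
 [ 9.999e-01 -1.510e-02 -0.000e+00]
 [-0.000e+00 -6.000e-04 -1.000e+00]]
```

View pics/near.png

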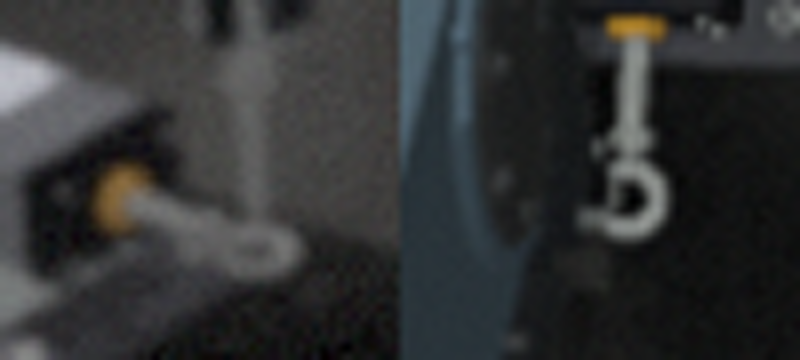

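The stem (u≈227.1) hangs centred over the ring (227.2,256), with its tip just above it. The top view shows the pin and finger covering the ring's left edge. Next I'll insert it slowly and watch the force.

Request:
pendant(offsets={"dx":[0, 0, 0, 0, 0], "dy":[0, 0, 0, 0, 0], "dz":[0.005, 0.01, 0.014, 0.017, 0.017], "yaw":[0, 0, 0, 0, 0], "finger_gap":[0, 0, 0, 0, 0]})

```text
t: 6.2
tcp_pos: [0.5198, 0.1283, 0.1278]
tool_rot: [0.712, 0.702, -0.0, -0.0]
force: [-0.2, -0.2, -1.7]
finger_gap: 0.128
gripper_force: 68.1
```

```bash
python3 d.py .5202 .1272 .098
```

```text
t 6.2 tcp [0.5198 0.1283 0.1278] yang -0.79 F [-0.2 -0.2 -1.7] gap 0.12775096410964626 gf 68.10980055241089 q6 0.047264430977793294
d [-0.0011  0.0005  0.0298]
[[ 1.380e-02  9.999e-01 -8.000e-04]
 [ 9.999e-01 -1.380e-02 -3.000e-04]
 [-3.000e-04 -8.000e-04 -1.000e+00]]
```

Request:
pendant(offsets={"dx":[-0.0005, -0.0005, -0.0005, -0.0005, -0.0005, -0.0005], "dy":[0, 0, 0, 0, 0, 0], "dz":[0.007, 0.014, 0.021, 0.027, 0.03, 0.03], "yaw":[0, 0, 0, 0, 0, 0], "finger_gap":[0, 0, 0, 0, 0, 0]})

```text
t: 6.8
tcp_pos: [0.5196, 0.1279, 0.0977]
tool_rot: [0.712, 0.702, -0.0, -0.0]
force: [0.2, 0.9, -1.4]
finger_gap: 0.133
gripper_force: 68.1
```

```bash
python3 d.py .5202 .1272 .098
python3 - <<'E'
from h import *
s=snap('scene');t=snap('top')
a=s['pixels'][225:270,195:245,::-1]; b=t['pixels'][200:245,150:200,::-1]
cv2.imwrite('pics/in.png',cv2.resize(np.hstack([a,b]),None,fx=8,fy=8,interpolation=cv2.INTER_CUBIC))
E
```

```text
t 6.8 tcp [0.5196 0.1279 0.0977] yang -0.8 F [ 0.2  0.9 -1.4] gap 0.13266698486680367 gf 68.13511473632389 q6 0.04633276313947002
d [-0.0007  0.0006 -0.0003]
[[ 0.014   0.9999 -0.0013]
 [ 0.9999 -0.014  -0.    ]
 [-0.     -0.0013 -1.    ]]
```

View pics/in.png

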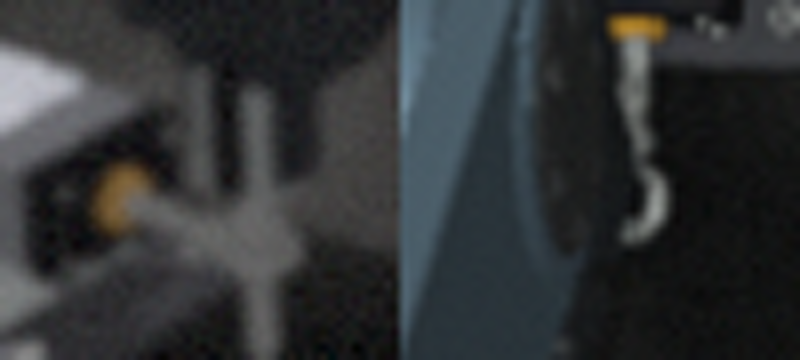

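The stem emerges below the ring at about (227,262), so the pin is through, with the collar just above. Now draw the rod out.

Request:
pendant(offsets={"dx":[0, 0, 0, 0, 0, 0, 0, 0, 0], "dy":[-0.005, -0.01, -0.015, -0.02, -0.025, -0.029, -0.031, -0.031, -0.031], "dz":[0, 0, 0, 0, 0, 0, 0, 0, 0], "yaw":[0, 0, 0, 0, 0, 0, 0, 0, 0], "finger_gap":[0, 0, 0, 0, 0, 0, 0, 0, 0]}, squeeze=90)

```text
t: 7.8
tcp_pos: [0.4908, 0.1282, 0.0988]
tool_rot: [0.712, 0.702, 0.002, 0.002]
force: [5.5, -1.7, -1.7]
finger_gap: 0.133
gripper_force: 89.1
```

```bash
python3 d.py .4885 .1279 .098
python3 - <<'E'
from h import *
s=snap('scene');t=snap('top')
a=s['pixels'][212:272,155:235,::-1]; b=t['pixels'][135:195,140:220,::-1]
cv2.imwrite('pics/pull.png',cv2.resize(np.hstack([a,b]),None,fx=5,fy=5,interpolation=cv2.INTER_CUBIC))
print(t['pixels'].mean(2).astype(int)[152:168,166:184])
E
```

```text
t 7.8 tcp [0.4908 0.1282 0.0988] yang -0.8 F [ 5.5 -1.7 -1.7] gap 0.13287819887629237 gf 89.0951657295227 q6 0.049280220852299675
d [-0.0003 -0.0023  0.0008]
[[ 1.400e-02  9.999e-01  4.800e-03]
 [ 9.999e-01 -1.400e-02 -1.000e-04]
 [ 0.000e+00  4.800e-03 -1.000e+00]]
[[ 81 101 117 254 255 254 254 254 249 240 227 187 111  41  16  21  83 180]
 [ 80  98 122 254 255 254 254 254 249 240 242 237 141  46  29  37  95 179]
 [ 80 100 124 254 255 254 254 254 252 243 242 252 179 110 115 124 118 179]
 [104 140 156 250 255 255 254 254 254 247 243 253 222 192 205 212 149 178]
 [162 213 213 234 255 255 255 255 255 248 246 247 233 226 234 238 162 177]
 [209 240 232 194 236 255 255 255 253 236 213 168 210 227 233 232 168 179]
 [215 235 234 172 121 234 237 175 125 106  81  79 205 230 235 227 174 182]
 [215 234 237 171  67  92 146 207 179 143 133 122 219 234 237 218 173 183]
 [220 236 240 174  65  89 216 255 255 235 224 167 219 236 240 215 171 185]
 [213 236 241 179 110 213 255 255 255 249 246 172 213 240 246 203 171 187]
 [212 234 241 222 227 255 255 255 250 250 250 196 187 203 215 162 183 194]
 [186 199 233 251 255 255 255 254 254 255 247 203 113  80 141 170 207 200]
 [127 121 220 255 255 254 254 254 254 242 215 171  80  46 180 228 215 198]
 [ 81 108 245 255 255 254 254 253 251 223 195 155  67  55 201 233 214 197]
 [ 85 120 255 255 255 254 254 252 246 217 193 139  54  61 202 229 215 199]
 [ 98 124 248 255 254 254 253 250 247 223 241 178  65  70 203 215 207 198]]
```

View pics/pull.png

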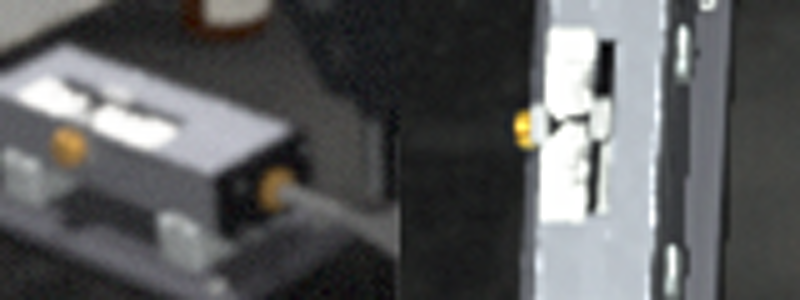

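The pointer needle (173.5,158.4) is about 1.1 px short of the index tip (171.7,159.5), which is about 2.8 mm. Draw a little further.

Request:
pendant(offsets={"dx":[0, 0, 0, 0, 0, 0], "dy":[-0.0015, -0.003, -0.003, -0.003, -0.003, -0.003], "dz":[0, 0, 0, 0, 0, 0], "yaw":[0, 0, 0, 0, 0, 0], "finger_gap":[0, 0, 0, 0, 0, 0]})

```text
t: 8.5
tcp_pos: [0.4883, 0.1282, 0.0989]
tool_rot: [0.712, 0.702, 0.002, 0.002]
force: [5.6, -1.3, -2.6]
finger_gap: 0.127
gripper_force: 89.1
```

```bash
python3 d.py .4885 .1279 .098
python3 - <<'E'
from h import *
s=snap('scene');t=snap('top')
a=s['pixels'][225:285,195:255,::-1]; b=t['pixels'][150:170,162:186,::-1]
r=lambda i,k:cv2.resize(i,None,fx=k,fy=k,interpolation=cv2.INTER_CUBIC)
a=r(a,6);b=r(b,18);cv2.imwrite('pics/fin.png',np.hstack([a[:360],b[:360]]))
g=255-t['pixels'].mean(2)
for c in (170,171,172,173,174,175): print(c,(g[154:165,c]).astype(int))
E
```

```text
t 8.5 tcp [0.4883 0.1282 0.0989] yang -0.8 F [ 5.6 -1.3 -2.6] gap 0.12708951924001988 gf 89.05444622039795 q6 0.049585737834989076
d [-0.0003  0.0002  0.0009]
[[ 1.400e-02  9.999e-01  5.700e-03]
 [ 9.999e-01 -1.400e-02 -1.000e-04]
 [-0.000e+00  5.700e-03 -1.000e+00]]
170 [  0   0   0  18 133 187 190 145  27   0   0]
171 [  0   0   0   0  18 156 166  41   0   0   0]
172 [ 1  1  0  0  0 75 60  0  0  0  0]
173 [  0   0   0   0  10 104  27   0   0   0   0]
174 [  3   1   1   0  30 143  29   0   4   0   0]
175 [ 11   8   8   1  39 161  53   3   3   0  12]
```

View pics/fin.png

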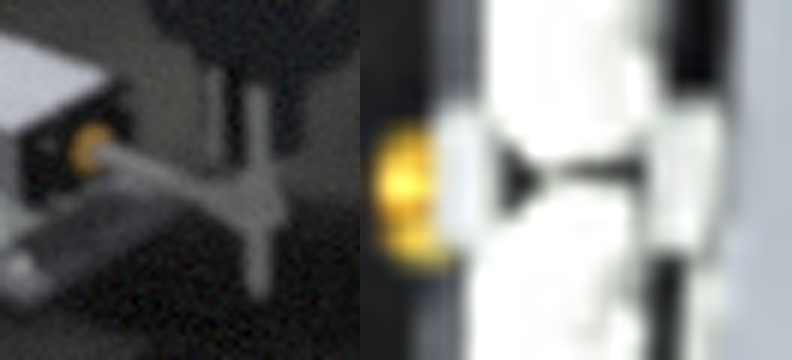

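The needle (159.1) is now level with the index tip (159.5), under 1 mm apart, and the stem is through the ring with its tip clear below. I'll make a small nudge, check that it holds steady, then hand in.

Request:
pendant(offsets={"dx":[0, 0, 0, 0, 0], "dy":[-0.0006, -0.0006, -0.0006, -0.0006, -0.0006], "dz":[0, 0, 0, 0, 0], "yaw":[0, 0, 0, 0, 0], "finger_gap":[0, 0, 0, 0, 0]})

```text
t: 9.1
tcp_pos: [0.4879, 0.1282, 0.0989]
tool_rot: [0.712, 0.702, 0.002, 0.002]
force: [6.3, -1.7, -2.3]
finger_gap: 0.128
gripper_force: 89.0
```

```bash
python3 - <<'E'
from h import *
for _ in range(2):
    g=255-snap('top')['pixels'].mean(2)[156:163]; print([round(float((g[:,c]*np.arange(156,163)).sum()/g[:,c].sum()),2) for c in (170,171,173,174)])
st=readout.sense();print(abs(st['qd']).max(),st['force'],st['gripper_force'])
print(workorder.sign_off())
E
```

```text
[159.56, 159.62, 159.43, 159.27]
[159.56, 159.62, 159.44, 159.27]
0.0014784067360738263 [ 5.94266956 -0.99738358 -3.0526393 ] 89.00397777557373
the job is handed in; nothing more can be done
None
```

I handed the job in at 9.1 s: the pin is through the eyelet, still gripped at 89 N and pulling the rod with about 6 N, with the pointer steady within about 1 mm of the set index; sign-off returned no verdict.

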